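# Move the condiment row from the caddy to the rack in the same order

## Task

The cooktop is needed for cooking: move the four containers from the steel caddy standing on it into the wooden rack on the worktop, one to a bay. The cook reaches for them by place, so keep the row in the same order from left to right, each standing upright on the floor of its bay. Set them down without dropping or tipping any, mind the microwave that hangs over the cooktop, and leave the mug and the tea box where they are.

Things in the scene. Friction and masses are not known exactly. Their poses are not given: they have to be found in the camera images.
- salt: salt shaker: clear glass with white salt and a domed grey metal cap round, 44 mm wide at the widest and 34 mm over the cap, 90 mm tall, about 0.1 kg; grip it from above round the shoulder where cap and glass meet, about 68 mm above its foot. Starts upright in its insert, at any turn. Origin: centre of its underside; z up along its axis.
- herbs: slim herb jar: glass with a dark label and a dark brown cap, a straight cylinder 41 mm wide, 105 mm tall, about 0.11 kg; grip it from above about 82 mm above its foot. Starts upright in its insert, at any turn. Origin: centre of its underside; z up along its axis.
- spice: spice jar: glass with a light printed label and a green cap, round, 46 mm wide, 106 mm tall, about 0.11 kg; grip it from above about 82 mm above its foot. Starts upright in its insert, at any turn. Origin: centre of its underside; z up along its axis.
- jar: wide glass jar with dark powder inside and a wide grey screw lid, round, body 60 mm and lid 64 mm wide, 115 mm tall, about 0.29 kg; the lid is screwed tight: grip the jar from above round the lid, about 103 mm above its foot. Starts upright in its insert, at any turn. Origin: centre of its underside; z up along its axis.
- insert_salt: grey plastic insert, 78 x 78 x 28 mm, one of four in a row in the steel caddy, fixed. Its round well (49 mm wide, 22 mm deep, floor 6 mm above the underside) fits the salt shaker, which stands in it at the start; it stays behind, so it tells which place the salt shaker came from. Origin: centre of its underside; axes as the caddy's.
- insert_herbs: grey plastic insert, 78 x 78 x 28 mm, one of four in a row in the steel caddy, fixed. Its round well (46 mm wide, 22 mm deep, floor 6 mm above the underside) fits the slim herb jar, which stands in it at the start; it stays behind, so it tells which place the slim herb jar came from. Origin: centre of its underside; axes as the caddy's.
- insert_spice: grey plastic insert, 78 x 78 x 28 mm, one of four in a row in the steel caddy, fixed. Its round well (51 mm wide, 22 mm deep, floor 6 mm above the underside) fits the green-capped spice jar, which stands in it at the start; it stays behind, so it tells which place the green-capped spice jar came from. Origin: centre of its underside; axes as the caddy's.
- insert_jar: grey plastic insert, 78 x 78 x 28 mm, one of four in a row in the steel caddy, fixed. Its round well (69 mm wide, 22 mm deep, floor 6 mm above the underside) fits the wide jar, which stands in it at the start; it stays behind, so it tells which place the wide jar came from. Origin: centre of its underside; axes as the caddy's.
- caddy: low steel tray, 88 x 330 x 22 mm, fixed on the cooktop. Its inserts stand in a row at y = +120, +40, -40, -120 mm; insert tops are 31 mm, the containers' feet 9 mm above its origin (centre of underside). y runs to the left along the row as seen from the robot, x away from the robot. Grip across the row (along x). A microwave hangs 0.42 m up, its handle out to x = 0.53 m: carry across in a line.
- rack: pale wooden rack, 104 x 384 mm, fixed on the worktop right of the cooktop. Four equal square bays, 80 x 80 mm clear, centred at x = 0, y = +132, +44, -44, -132 mm; bay floor 12 mm, slats round the bays up to 42 mm, end boards up to 64 mm above its origin (centre of underside). y runs to the left along the row as seen from the robot, x away from the robot.
- mug: mug, green above and cream below, 86 mm wide, 99 mm tall, loose, at the right front of the worktop; not part of the job. Origin: centre of its underside.
- tea_box: dark cardboard tea box with a gabled top, 68 x 131 x 107 mm, loose, at the right front of the worktop near the edge; not part of the job. Origin: centre of its underside.

How it is judged (in metres and radians):
At the end, for the whole second after the job is handed in: The containers stand in the rack in the caddy's left-to-right order, one per bay: each upright (0.15 rad), at rest, released, its foot within 22 mm of the bay's middle along and across the rack (anywhere on the 80 mm bay's floor) and within 5 mm of the floor's height (x of salt in the frame of rack between -0.022 and 0.022 m and z of salt in the frame of rack between 0.007 and 0.017 m and angle between each of salt, herbs, spice, jar's own z axis and vertical below 0.15 rad and linear speed of each of salt, herbs, spice, jar below 0.03 m/s and ((y of insert_salt in the frame of caddy between 0.1 and 0.14 m and y of salt in the frame of rack between 0.11 and 0.154 m) or (y of insert_salt in the frame of caddy between 0.02 and 0.06 m and y of salt in the frame of rack between 0.022 and 0.066 m) or (y of insert_salt in the frame of caddy between -0.06 and -0.02 m and y of salt in the frame of rack between -0.066 and -0.022 m) or (y of insert_salt in the frame of caddy between -0.14 and -0.1 m and y of salt in the frame of rack between -0.154 and -0.11 m)) and x of herbs in the frame of rack between -0.022 and 0.022 m and z of herbs in the frame of rack between 0.007 and 0.017 m and ((y of insert_herbs in the frame of caddy between 0.1 and 0.14 m and y of herbs in the frame of rack between 0.11 and 0.154 m) or (y of insert_herbs in the frame of caddy between 0.02 and 0.06 m and y of herbs in the frame of rack between 0.022 and 0.066 m) or (y of insert_herbs in the frame of caddy between -0.06 and -0.02 m and y of herbs in the frame of rack between -0.066 and -0.022 m) or (y of insert_herbs in the frame of caddy between -0.14 and -0.1 m and y of herbs in the frame of rack between -0.154 and -0.11 m)) and x of spice in the frame of rack between -0.022 and 0.022 m and z of spice in the frame of rack between 0.007 and 0.017 m and ((y of insert_spice in the frame of caddy between 0.1 and 0.14 m and y of spice in the frame of rack between 0.11 and 0.154 m) or (y of insert_spice in the frame of caddy between 0.02 and 0.06 m and y of spice in the frame of rack between 0.022 and 0.066 m) or (y of insert_spice in the frame of caddy between -0.06 and -0.02 m and y of spice in the frame of rack between -0.066 and -0.022 m) or (y of insert_spice in the frame of caddy between -0.14 and -0.1 m and y of spice in the frame of rack between -0.154 and -0.11 m)) and x of jar in the frame of rack between -0.022 and 0.022 m and z of jar in the frame of rack between 0.007 and 0.017 m and ((y of insert_jar in the frame of caddy between 0.1 and 0.14 m and y of jar in the frame of rack between 0.11 and 0.154 m) or (y of insert_jar in the frame of caddy between 0.02 and 0.06 m and y of jar in the frame of rack between 0.022 and 0.066 m) or (y of insert_jar in the frame of caddy between -0.06 and -0.02 m and y of jar in the frame of rack between -0.066 and -0.022 m) or (y of insert_jar in the frame of caddy between -0.14 and -0.1 m and y of jar in the frame of rack between -0.154 and -0.11 m))); the robot touches nothing.
It fails at once if a container is tipped over (leaning more than about 35 degrees) (angle between any of salt, herbs, spice, jar's own z axis and vertical above 0.6 rad).
It fails at once if a container is dropped (falls faster than 0.8 m/s, about 3 cm of free fall, out of the fingers) ((linear speed of salt above 0.8 m/s and contact force between the fingers and salt below 0.05 N) or (linear speed of herbs above 0.8 m/s and contact force between the fingers and herbs below 0.05 N) or (linear speed of spice above 0.8 m/s and contact force between the fingers and spice below 0.05 N) or (linear speed of jar above 0.8 m/s and contact force between the fingers and jar below 0.05 N)).
It fails at once if a bystander (green mug, tea box) is pushed more than 3 cm from its place (distance of any of mug, tea_box from where it was at the start of the episode above 0.03 m).
It also fails if it takes over 109 s, if anything falls off the work surface, if the arm or the gripper's body presses on something with over 40 N, if the wrist force passes 120 N, or if a joint passes its speed limit or range.

## Robot

A 6-joint arm with a two-finger parallel gripper is mounted at the origin on a cart in front of the work surface, level with it; the furniture and walls round the work are solid. World frame = base frame: x ahead of the robot, y to its left, z up, the work surface at z = 0. Lengths are in m, angles in degrees, forces in N, time in s.
With the tool pointing down it reaches from about 0.275 to 0.875 m from the base axis. Payload 12.5 kg.
Tool frame: the origin (TCP) lies at the very end of the fingers, on their centre line; the grasp point (between the pads) lies grasp_offset behind it (grasp_offset is the distance from the TCP to the grasp point, in m); z points along the fingers, y is the line along which they close (so a half turn about z gives the same grasp; the last joint's range is limited). The gripper opens to 85 mm and grips with 20 to 120 N. Pads are 22 mm wide; open, the fingers measure 114 mm over their backs; the gripper's body (76 mm by 85 mm) begins 54 mm behind the grasp point. The pads swing forward as they close: fully open they stand 13 mm farther back than shut.
Start: joints at [-72.514, 20.094, 94.641, -0, 65.266, -4.847], TCP at [0.209, -0.509, 0.231] pointing down, gripper open.
Joint ranges: [-157.81, 157.81], [-45, 120.19], [0.68, 151.7], [-89.99, 269.99], [4.06, 180], [-164.3, 164.3]. Speed limits (degrees/s): [127.2, 127.2, 159.86, 180, 180, 180].

## Interface

Orientations are given as a 3x3 rotation matrix whose columns are the frame's x, y, z axes.
In Python, from workcell import sense, grab_frame, hand_in, grasp_offset gives the robot as it stands. The module is installed in compiled form; this text tells all that it offers.
- The arm moves only by the shell command python3 -m jog 'ROWS' [FORCE]. ROWS is JSON, one flat list of numbers, 5 for each row, row after row: the shift along the tool's x, y, z in m, then the turn about the tool's z in rad, then the finger opening in m, from 0 to 0.0854. A call has exactly 10 rows; each row is the pose to reach, as a shift and turn from the pose commanded when the call began, along the tool's axes at that moment; what a row does not reach only later rows make up. A row lasts 1/8 s, in which the tool goes at most 62.5 mm and 10.7 degrees, less where a joint would pass 70% of its speed; a pose out of reach is approached as far as the arm can. A call with a gripper value outside its range is refused whole. The fingers move at their own pace and stop on an object; FORCE is the grip in N (left out, the last holds). Time passes only in rows, so rows that repeat a pose let the fingers close, or fill a call up. It gives the time, the measured TCP pose, the force, the opening and the grip force at its end, in the units of the state.
- sense(): the state, without advancing time (a new reading comes with each control period).
- grab_frame(name): name is "scene" or "top" or "wrist"; returns a dict with "image" (400x640x3 uint8, red, green, blue), "camera_matrix" (3x3 intrinsics, pixels), "position" and "rotation" of the camera in the world; the wrist camera has in their place "hand_eye" (4x4, takes a point from camera to tool coordinates, whose origin is the TCP and whose axes are the flange's). Camera axes: x right, y up, looking along -z (the intrinsics and any distortion apply to the point x, -y, -z); pixel columns grow to the right and rows downward; lengths in m; the calibration is good to about 2 mm. A picture is of the moment at which its call begins: read the wrist's pose just before it. There is no depth.
- hand_in(): hands the job in; it is judged then, once.
The state is a dict: "t": time; "joint_positions": joint angles; "qvel": joint speeds; "tau": joint torques, N m; "tcp_pos": TCP position; "tcp_rot": TCP orientation; "wrist_force": force on the tool from outside, world axes, zero at the start; "torque": the same for the moment, N m; "finger_gap": finger opening in m; "grasp_force": force on a finger pad.
Only numpy, scipy, OpenCV 4.12 (cv2) and the standard library are available. Lean on these libraries where they do the work, as an engineer would, in place of code of your own. Each camera call takes 0.05 s, during which the arm holds its last target. There are 200 camera calls.

## Working session

There is one attempt and no reset: what is moved stays moved. The work goes in short steps, Python scripts to look and compute and a shell command to move; the robot and the scene stay as the last step left them, time stands still between calls to the robot, and variables do not carry over. Pictures are saved under pics/ and viewed, at most 14 in all, crops included, and the job is handed in when it is done.

```bash
mkdir -p pics
cat > h.py <<'E'
import numpy as np, cv2
from workcell import sense, grab_frame, hand_in, grasp_offset
def ray(f,u,v):
    K=np.array(f["camera_matrix"]); p=np.linalg.inv(K)@[u,v,1]
    d=np.array([p[0],-p[1],-p[2]]); return np.array(f["position"]),np.array(f["rotation"])@d
def onz(f,u,v,z):
    o,d=ray(f,u,v); return o+d*(z-o[2])/d[2]
def proj(f,P):
    c=np.array(f["rotation"]).T@(np.array(P)-np.array(f["position"])); q=np.array(f["camera_matrix"])@[c[0],-c[1],-c[2]]; return q[:2]/q[2]
def wrist():
    s=sense(); f=grab_frame("wrist"); H=np.array(f["hand_eye"]); R=np.array(s["tcp_rot"])
    f["position"]=R@H[:3,3]+s["tcp_pos"]; f["rotation"]=R@H[:3,:3]; return f
def save(f,n): cv2.imwrite("pics/"+n,cv2.cvtColor(f["image"],cv2.COLOR_RGB2BGR))
E
python3 - <<'E'
from h import *
for n in("top","scene"):
    f=grab_frame(n); save(f,n+".png"); print(n,f["position"],np.round(f["rotation"],3).tolist(),[k for k in f])
s=sense(); print(s["tcp_pos"],np.round(s["tcp_rot"],3),grasp_offset,s["t"],s["wrist_force"])
save(grab_frame("wrist"),"w0.png")
E
```

```text
top [ 0.23374298 -0.10116524  1.73990629] [[-0.027, 0.994, -0.103], [-1.0, -0.029, -0.013], [-0.016, 0.103, 0.995]] ['image', 'camera_matrix', 'position', 'rotation']
scene [-0.29634223  0.90045986  0.81619987] [[-0.812, 0.309, -0.495], [-0.583, -0.433, 0.687], [-0.002, 0.847, 0.532]] ['image', 'camera_matrix', 'position', 'rotation']
[ 0.20891727 -0.50845566  0.23081598] [[ 0.925  0.38  -0.   ]
 [ 0.38  -0.925  0.001]
 [ 0.    -0.001 -1.   ]] 0.0187 0.1 [ 0.23627898 -0.23232787 -0.70726203]
```

View pics/top.png

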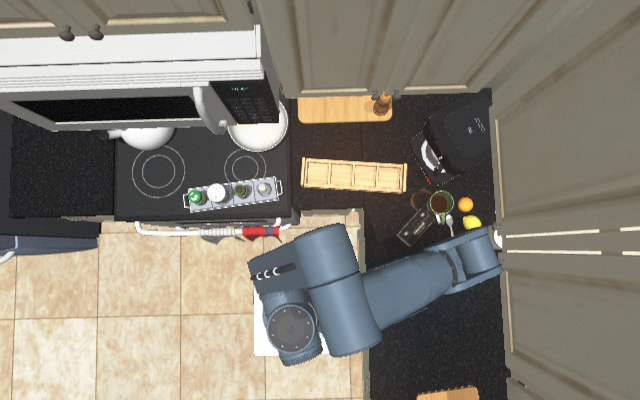

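View pics/scene.png

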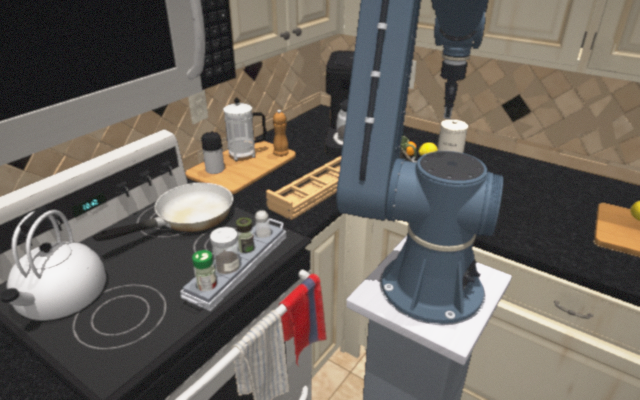

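The pictures show the caddy row, left to right: spice (195,197), jar (217,192), herbs (242,190), salt (264,187). The rack lies around (354,176), and the mug and tea box around (440,203) and (415,225). I'll zoom in for precise measurement.

Run:
```python
from h import *
f=grab_frame("top"); im=cv2.cvtColor(f["image"],cv2.COLOR_RGB2BGR)
c=cv2.resize(im[145:225,175:415],None,fx=3.3,fy=3.3,interpolation=cv2.INTER_CUBIC); cv2.imwrite("pics/topc.png",c); print(f["camera_matrix"])
for n,u,v,z in [("spice",195,197,.12),("jar",217,192,.125),("herbs",242,190,.12),("salt",264,187,.1),("rackTL",303,157,.06),("rackBR",405,192,.06),("mug",440,203,.1),("tea",415,225,.1)]: print(n,onz(f,u,v,z).round(3))
```

```text
[[465.63499453   0.         315.57956947]
 [  0.         465.63499453 200.06244613]
 [  0.           0.           1.        ]]
spice [0.425 0.344 0.12 ]
jar [0.44  0.265 0.125]
herbs [0.445 0.178 0.12 ]
salt [0.456 0.103 0.1  ]
rackTL [ 0.568 -0.037  0.06 ]
rackBR [ 0.428 -0.404  0.06 ]
mug [ 0.381 -0.518  0.1  ]
tea [ 0.306 -0.426  0.1  ]
```

View pics/topc.png

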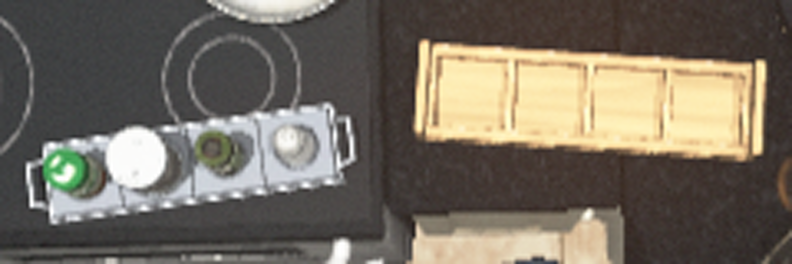

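```bash
cat >> h.py <<'E'
def cp(x,y): return 175+(x+.5)/3.3-.5,145+(y+.5)/3.3-.5
E
python3 - <<'E'
from h import *
f=grab_frame("top")
def P(l,z): return np.array([onz(f,*cp(*p),z)[:2] for p in l])
def rep(n,Q):
    tl,bl,tr,br=Q; d=(tl+bl-tr-br)/2
    print(n,Q.mean(0).round(4),"yaw",np.degrees(np.arctan2(-d[0],d[1])).round(1),"L",np.linalg.norm(d).round(3),"W",np.linalg.norm((tl+tr-bl-br)/2).round(3))
rep("caddy",P([(45,143),(52,222),(332,105),(343,182)],.022))
rep("rack",P([(424,40),(418,138),(763,62),(755,160)],.058))
hsv=cv2.cvtColor(f["image"],cv2.COLOR_RGB2HSV)
for n,(x,y),z in [("spice",(65,170),.115),("jar",(137,157),.124),("herbs",(214,151),.114),("salt",(292,140),.095)]: print(n,P([(x,y)],z).round(4))
E
```

```text
caddy [0.4435 0.2279] yaw 6.1 L 0.329 W 0.089
rack [ 0.4966 -0.2192] yaw -5.5 L 0.374 W 0.11
spice [[0.4285 0.3472]]
jar [[0.4391 0.2679]]
herbs [[0.4444 0.1876]]
salt [[0.4564 0.1063]]
```

Measured sizes fit (caddy 329×89, spacing ~80 mm; rack 374×110). I'll move to hover over the salt, with the fingers closing across the row.

```bash
python3 -m jog '[0.046,-0.048,0,-0.13,0.085, 0.092,-0.095,0,-0.26,0.085, 0.139,-0.143,0,-0.39,0.085, 0.185,-0.19,0,-0.52,0.085, 0.231,-0.238,0,-0.65,0.085, 0.277,-0.285,0,-0.78,0.085, 0.323,-0.333,0,-0.91,0.085, 0.37,-0.38,0,-1.04,0.085, 0.416,-0.428,0,-1.17,0.085, 0.462,-0.475,0,-1.288,0.085]' 30
python3 - <<'E'
from h import *
s=sense(); print(s["tcp_pos"],np.round(s["tcp_rot"],3).tolist(),s["joint_positions"])
E
```

```text
t: 1.5
tcp_pos: [0.4423, 0.0735, 0.2315]
tcp_rot: [[-0.111, 0.994, 0.001], [0.994, 0.111, -0.0], [-0.0, 0.001, -1.0]]
wrist_force: [1.1, -1.5, 0.7]
finger_gap: 0.0847
grasp_force: 0.0
[0.4422633  0.07350551 0.23149474] [[-0.111, 0.994, 0.001], [0.994, 0.111, -0.0], [-0.0, 0.001, -1.0]] [ 3.48639579e+00  9.37351673e+00  1.08880716e+02 -6.20037697e-03
  6.17076240e+01 -2.88949719e+00]
```

```bash
python3 -m jog '[0,0,0,0,0.085, 0,0,0,0,0.085, 0,0,0,0,0.085, 0,0,0,0,0.085, 0,0,0,0,0.085, 0,0,0,0,0.085, 0,0,0,0,0.085, 0,0,0,0,0.085, 0,0,0,0,0.085, 0,0,0,0,0.085]'
python3 - <<'E'
from h import *
f=wrist(); save(f,"w1.png"); g=grab_frame("scene")
print(sense()["tcp_pos"])
for n,p in dict(salt=[.456,.1075,.099],herbs=[.447,.188,.114],jar=[.439,.268,.124],spice=[.430,.347,.115]).items(): print(n,proj(f,p).round(),proj(g,p).round(1))
c=cv2.resize(g["image"][190:310,170:310],None,fx=5,fy=5,interpolation=cv2.INTER_CUBIC); cv2.imwrite("pics/s1.png",c[...,::-1])
E
```

```text
t: 2.75
tcp_pos: [0.4418, 0.0713, 0.2313]
tcp_rot: [[-0.107, 0.994, -0.0], [0.994, 0.107, -0.0], [-0.0, -0.0, -1.0]]
wrist_force: [0.2, 0.6, -0.2]
finger_gap: 0.0851
grasp_force: 0.0
[0.44177998 0.07131278 0.23127052]
salt [336. 152.] [260.7 213.5]
herbs [338.  60.] [242.1 223.9]
jar [342. -62.] [221.5 237. ]
spice [ 343. -196.] [200.1 258. ]
```

View pics/w1.png

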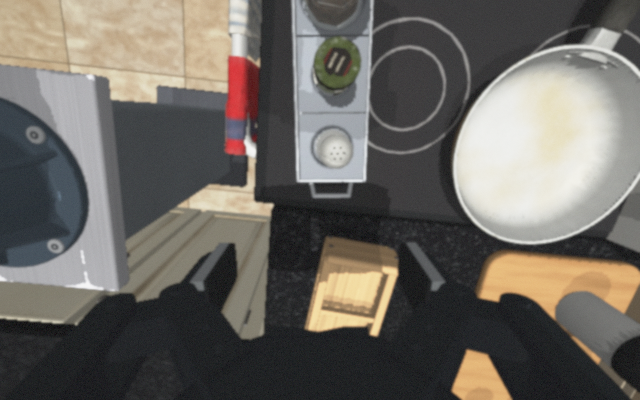

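View pics/s1.png

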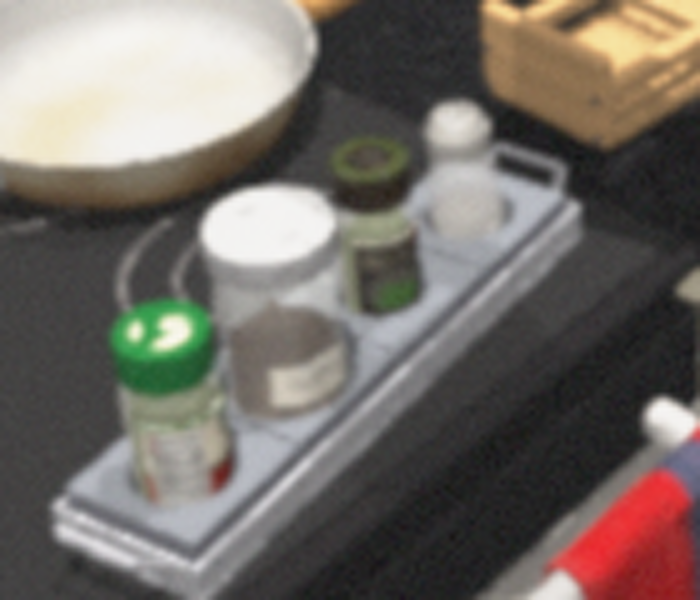

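Wrist view: the salt cap is at (333,149) and herbs at (336,63), both close to prediction. Scene crop caps: spice (163,330), jar (270,225), herbs (371,160), salt (458,112). I'll triangulate these.

```bash
cat >> h.py <<'E'
def tri(l):
    A=np.zeros((3,3));b=np.zeros(3)
    for f,u,v in l:
        o,d=ray(f,u,v); d=d/np.linalg.norm(d); M=np.eye(3)-np.outer(d,d); A+=M; b+=M@o
    return np.linalg.solve(A,b)
E
python3 - <<'E'
from h import *
t=grab_frame("top"); s=grab_frame("scene"); w=wrist()
S=lambda x,y:(170+(x+.5)/5-.5,190+(y+.5)/5-.5)
for n,a,b,c in [("spice",(66,170),(163,328),None),("jar",(137,156),(270,225),None),("herbs",(213,150),(371,160),(336,61)),("salt",(291,138),(458,112),(333,149))]:
    l=[(t,*cp(*a)),(s,*S(*b))]; p=tri(l); print(n,p.round(4), tri(l+[(w,*c)]).round(4) if c else "")
# insert corners at wrist
for u,v in [(297,182),(367,182),(297,113),(369,113)]: print(onz(w,u,v,.031).round(4))
E
```

```text
spice [0.4268 0.3434 0.1226] 
jar [0.4374 0.2648 0.1304] 
herbs [0.4435 0.1864 0.122 ] [0.4442 0.1859 0.1213]
salt [0.4567 0.1057 0.1028] [0.4548 0.1078 0.104 ]
[0.4172 0.055  0.031 ]
[0.5065 0.0646 0.031 ]
[0.4099 0.1395 0.031 ]
[0.4954 0.1487 0.031 ]
```

Feet sit at about z = 0.0155 (cooktop ~6 mm up). I'll descend on the salt and grip it.

```bash
python3 -m jog '[0.018,0.009,0,0,0.085, 0.035,0.017,0.01,0,0.085, 0.035,0.017,0.03,0,0.085, 0.035,0.017,0.06,0,0.085, 0.035,0.017,0.09,0,0.085, 0.035,0.017,0.12,0,0.085, 0.035,0.017,0.14,0,0.085, 0.035,0.017,0.155,0,0.085, 0.035,0.017,0.168,0,0.085, 0.035,0.017,0.168,0,0.085]' 30
python3 -m jog '[0,0,0,0,0.06, 0,0,0,0,0.05, 0,0,0,0,0.04, 0,0,0,0,0.03, 0,0,0,0,0.02, 0,0,0,0,0.02, 0,0,0,0,0.02, 0,0,0,0,0.02, 0,0,0,0,0.02, 0,0,0,0,0.02]' 30
```

```text
t: 4.25
tcp_pos: [0.4546, 0.108, 0.0626]
tcp_rot: [[-0.107, 0.994, -0.001], [0.994, 0.107, -0.0], [-0.0, -0.001, -1.0]]
wrist_force: [0.7, 0.0, -0.2]
finger_gap: 0.0849
grasp_force: 0.0
t: 5.5
tcp_pos: [0.4553, 0.108, 0.0638]
tcp_rot: [[-0.107, 0.994, 0.001], [0.994, 0.107, 0.0], [0.0, 0.001, -1.0]]
wrist_force: [-0.3, -0.0, 5.8]
finger_gap: 0.0341
grasp_force: 29.4
```

Gripped on the 34 mm cap. Lift, then carry across to the right-most bay.

```bash
python3 -m jog '[0,0,-0.005,0,0.02, 0,0,-0.015,0,0.02, 0,0,-0.03,0,0.02, 0,0,-0.05,0,0.02, 0,0,-0.07,0,0.02, 0,0,-0.09,0,0.02, 0,0,-0.105,0,0.02, 0,0,-0.11,0,0.02, 0,0,-0.11,0,0.02, 0,0,-0.11,0,0.02]' 30
python3 -m jog '[-0.01,0,0,0,0.02, -0.04,0,0,0.02,0.02, -0.09,-0.004,0,0.05,0.02, -0.145,-0.007,0,0.08,0.02, -0.2,-0.01,0,0.11,0.02, -0.255,-0.012,0,0.14,0.02, -0.31,-0.015,0,0.17,0.02, -0.365,-0.018,0,0.2,0.02, -0.415,-0.02,0,0.2,0.02, -0.442,-0.02,0,0.2,0.02]' 30
python3 -m jog '[-0.01,0,0,0,0.02, -0.015,0,0,0,0.02, -0.015,0,0,0,0.02, -0.015,0,0,0,0.02, -0.015,0,0,0,0.02, -0.015,0,0,0,0.02, -0.015,0,0,0,0.02, -0.015,0,0,0,0.02, -0.015,0,0,0,0.02, -0.015,0,0,0,0.02]' 30
python3 - <<'E'
from h import *
f=wrist(); save(f,"w2.png"); s=sense(); print(s["tcp_pos"])
c=np.array([.4966,-.2192]);a=np.radians(-5.5)
for y in(.132,.044,-.044,-.132): print(y,proj(f,[c[0]-np.sin(a)*y,c[1]+np.cos(a)*y,.042]).round())
E
```

```text
t: 6.75
tcp_pos: [0.4546, 0.1079, 0.1727]
tcp_rot: [[-0.107, 0.994, -0.001], [0.994, 0.107, -0.0], [-0.0, -0.001, -1.0]]
wrist_force: [0.1, -0.3, -0.9]
finger_gap: 0.0345
grasp_force: 29.6
t: 8.0
tcp_pos: [0.4814, -0.3366, 0.1727]
tcp_rot: [[0.095, 0.995, -0.001], [0.995, -0.095, 0.0], [0.0, -0.001, -1.0]]
wrist_force: [0.5, 0.9, -1.0]
finger_gap: 0.0345
grasp_force: 29.6
t: 9.25
tcp_pos: [0.4809, -0.3487, 0.1733]
tcp_rot: [[0.093, 0.996, 0.0], [0.996, -0.093, 0.0], [0.0, 0.0, -1.0]]
wrist_force: [-0.1, -0.6, -1.8]
finger_gap: 0.0345
grasp_force: 29.7
[ 0.48088652 -0.34861412  0.17327105]
0.132 [ 323. -151.]
0.044 [322. -14.]
-0.044 [321.  96.]
-0.132 [320. 187.]
```

View pics/w2.png

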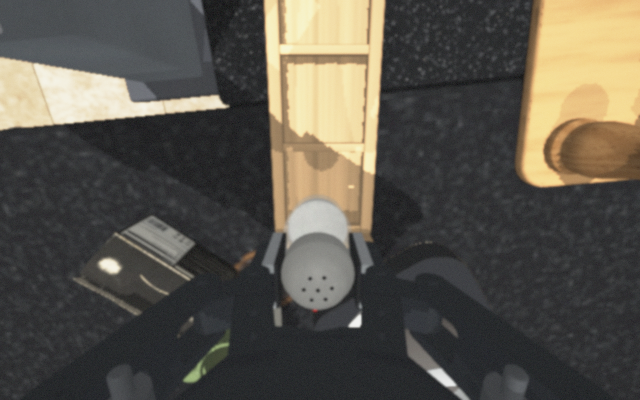

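The rack's divider slats show at v≈48 and v≈147. The rack's centreline is at u≈325, about 3 px right of prediction. I'll convert these to positions.

Run:
```python
from h import *
f=wrist()
# crop edges: measured along rows for slat edges
im=cv2.cvtColor(f["image"],cv2.COLOR_RGB2HSV)
for v in (20,80,120,180): 
    m=np.where((im[v,200:450,1]>55)&(im[v,200:450,2]>90)&(im[v,200:450,0]<25))[0]+200; print(v,m.min(),m.max(),[onz(f,u,v,.042).round(4)[:2] for u in(m.min(),m.max())])
for p in [(325,48),(325,147)]: print(onz(f,*p,.042).round(4))
print(onz(f,283,147,.042),onz(f,367,147,.042))
```

```text
20 264 384 [array([ 0.4484, -0.1958]), array([ 0.5528, -0.2055])]
80 267 380 [array([ 0.444 , -0.2442]), array([ 0.5479, -0.2539])]
120 270 378 [array([ 0.4417, -0.2798]), array([ 0.545 , -0.2895])]
180 272 374 [array([ 0.4353, -0.3387]), array([ 0.5392, -0.3484])]
[ 0.4996 -0.2227  0.042 ]
[ 0.4921 -0.3104  0.042 ]
[ 0.45080173 -0.30649773  0.042     ] [ 0.5334334  -0.31422955  0.042     ]
```

Refined rack centre is (0.4985, -0.2215) with yaw -5.3°. Lower the salt into bay 4.

```bash
python3 -m jog '[-0.004,0.006,0,0,0.02, -0.004,0.006,0.02,0,0.02, -0.004,0.006,0.045,0,0.02, -0.004,0.006,0.07,0,0.02, -0.004,0.006,0.09,0,0.02, -0.004,0.006,0.1,0,0.02, -0.004,0.006,0.106,0,0.02, -0.004,0.006,0.109,0,0.02, -0.004,0.006,0.109,0,0.02, -0.004,0.006,0.109,0,0.02]' 30
python3 -m jog '[0,0,0.001,0,0.02, 0,0,0.001,0,0.02, 0,0,0.002,0,0.02, 0,0,0.002,0,0.02, 0,0,0.003,0,0.02, 0,0,0.003,0,0.02, 0,0,0.003,0,0.02, 0,0,0.003,0,0.02, 0,0,0.003,0,0.02, 0,0,0.003,0,0.02]' 30
```

```text
t: 10.6
tcp_pos: [0.4867, -0.3533, 0.0648]
tcp_rot: [[0.093, 0.996, 0.001], [0.996, -0.093, -0.001], [-0.0, 0.001, -1.0]]
wrist_force: [-0.8, 0.4, -1.5]
finger_gap: 0.0343
grasp_force: 29.7
t: 11.85
tcp_pos: [0.4865, -0.3532, 0.0613]
tcp_rot: [[0.093, 0.996, 0.0], [0.996, -0.093, -0.0], [-0.0, 0.0, -1.0]]
wrist_force: [-0.1, 0.6, -1.2]
finger_gap: 0.0345
grasp_force: 29.7
```

```bash
python3 -m jog '[0,0,0.001,0,0.02, 0,0,0.001,0,0.02, 0,0,0.001,0,0.02, 0,0,0.002,0,0.02, 0,0,0.002,0,0.02, 0,0,0.002,0,0.02, 0,0,0.002,0,0.02, 0,0,0.002,0,0.02, 0,0,0.002,0,0.02, 0,0,0.002,0,0.02]' 30
```

```text
t: 13.1
tcp_pos: [0.4866, -0.3532, 0.0594]
tcp_rot: [[0.093, 0.996, 0.0], [0.996, -0.093, -0.0], [-0.0, 0.0, -1.0]]
wrist_force: [-0.4, 0.7, 4.0]
finger_gap: 0.0346
grasp_force: 30.5
```

Touched down. Release, rise, go back over the herbs.

```bash
python3 -m jog '[0,0,-0.001,0,0.035, 0,0,-0.001,0,0.045, 0,0,-0.001,0,0.055, 0,0,-0.001,0,0.07, 0,0,-0.001,0,0.085, 0,0,-0.001,0,0.085, 0,0,-0.02,0,0.085, 0,0,-0.05,0,0.085, 0,0,-0.09,0,0.085, 0,0,-0.115,0,0.085]' 30
python3 -m jog '[0.04,-0.007,0,0,0.085, 0.095,-0.016,0,-0.02,0.085, 0.15,-0.026,0,-0.05,0.085, 0.205,-0.035,0,-0.08,0.085, 0.26,-0.045,0,-0.11,0.085, 0.315,-0.054,0,-0.14,0.085, 0.37,-0.063,0,-0.17,0.085, 0.425,-0.073,0,-0.2,0.085, 0.48,-0.082,0,-0.2,0.085, 0.52,-0.089,0,-0.2,0.085]'
python3 -m jog '[0.01,0,0,0,0.085, 0.01,0,0,0,0.085, 0.01,0,0,0,0.085, 0.01,0,0,0,0.085, 0.01,0,0,0,0.085, 0.01,0,0,0,0.085, 0.01,0,0,0,0.085, 0.01,0,0,0,0.085, 0.01,0,0,0,0.085, 0.01,0,0,0,0.085]'
python3 - <<'E'
from h import *
f=wrist(); save(f,"w3.png"); print(sense()["tcp_pos"])
t=grab_frame("top"); c=cv2.resize(t["image"][145:225,175:415],None,fx=3.3,fy=3.3,interpolation=cv2.INTER_CUBIC)
cv2.imwrite("pics/both.png",np.vstack([cv2.resize(f["image"],(528,330)),cv2.resize(c,(528,176))])[...,::-1])
E
```

```text
t: 14.35
tcp_pos: [0.487, -0.3536, 0.1777]
tcp_rot: [[0.093, 0.996, 0.002], [0.996, -0.093, -0.002], [-0.002, 0.003, -1.0]]
wrist_force: [0.1, -0.4, -0.4]
finger_gap: 0.0848
grasp_force: 0.0
t: 15.6
tcp_pos: [0.446, 0.175, 0.1757]
tcp_rot: [[-0.108, 0.994, 0.002], [0.994, 0.108, 0.001], [0.0, 0.002, -1.0]]
wrist_force: [-0.4, -0.9, 1.1]
finger_gap: 0.0849
grasp_force: 0.0
t: 16.85
tcp_pos: [0.4451, 0.1828, 0.1743]
tcp_rot: [[-0.107, 0.994, -0.0], [0.994, 0.107, -0.0], [-0.0, -0.0, -1.0]]
wrist_force: [-0.2, 0.6, -0.9]
finger_gap: 0.0853
grasp_force: 0.0
[0.44510161 0.18281046 0.17429127]
```

View pics/both.png

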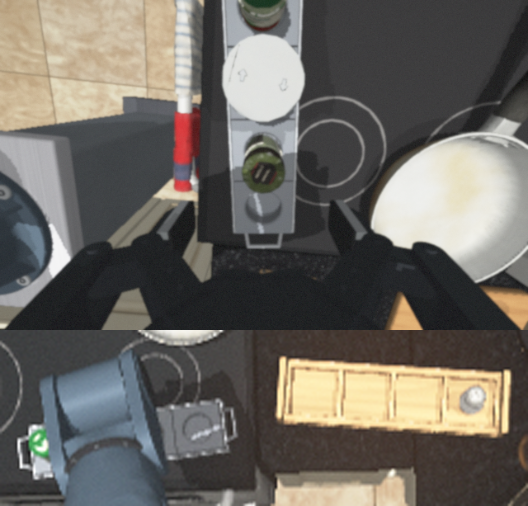

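Salt stands in the right-most bay. In the wrist view (full-size pixels) the herbs cap is at about (320,206) and the jar lid at about (319,97).

Run:
```python
from h import *
f=wrist()
print(onz(f,320,206,.121).round(4),onz(f,319,97,.1305).round(4))
```

```text
[0.4463 0.1874 0.121 ] [0.4371 0.2638 0.1305]
```

```bash
python3 -m jog '[0.004,0.001,0,0,0.085, 0.004,0.001,0.01,0,0.085, 0.004,0.001,0.03,0,0.085, 0.004,0.001,0.05,0,0.085, 0.004,0.001,0.07,0,0.085, 0.004,0.001,0.085,0,0.085, 0.004,0.001,0.094,0,0.085, 0.004,0.001,0.097,0,0.085, 0.004,0.001,0.097,0,0.06, 0.004,0.001,0.097,0,0.05]' 30
python3 -m jog '[0,0,0,0,0.045, 0,0,0,0,0.04, 0,0,0,0,0.03, 0,0,0,0,0.02, 0,0,0,0,0.02, 0,0,0,0,0.02, 0,0,0,0,0.02, 0,0,0,0,0.02, 0,0,0,0,0.02, 0,0,0,0,0.02]' 30
```

```text
t: 18.25
tcp_pos: [0.4459, 0.187, 0.0778]
tcp_rot: [[-0.107, 0.994, 0.001], [0.994, 0.107, 0.0], [0.0, 0.001, -1.0]]
wrist_force: [-0.3, -0.4, -0.2]
finger_gap: 0.0513
grasp_force: 0.0
t: 19.5
tcp_pos: [0.446, 0.187, 0.0777]
tcp_rot: [[-0.107, 0.994, 0.001], [0.994, 0.107, 0.0], [0.0, 0.001, -1.0]]
wrist_force: [-0.5, 0.1, 6.0]
finger_gap: 0.0399
grasp_force: 29.6
```

```bash
python3 -m jog '[0,0,-0.005,0,0.02, 0,0,-0.015,0,0.02, 0,0,-0.03,0,0.02, 0,0,-0.05,0,0.02, 0,0,-0.07,0,0.02, 0,0,-0.088,0,0.02, 0,0,-0.097,0,0.02, 0,0,-0.1,0,0.02, 0,0,-0.1,0,0.02, 0,0,-0.1,0,0.02]' 30
python3 -m jog '[-0.01,0,0,0,0.02, -0.04,0,0,0.02,0.02, -0.09,0,0,0.05,0.02, -0.145,0,0,0.08,0.02, -0.2,0,0,0.11,0.02, -0.255,0,0,0.14,0.02, -0.31,0,0,0.17,0.02, -0.365,0,0,0.2,0.02, -0.415,0,0,0.2,0.02, -0.44,0,0,0.2,0.02]' 30
python3 -m jog '[-0.01,0,0,0,0.02, -0.015,0,0,0,0.02, -0.015,0,0,0,0.02, -0.015,0,0.01,0,0.02, -0.015,0,0.03,0,0.02, -0.015,0,0.05,0,0.02, -0.015,0,0.065,0,0.02, -0.015,0,0.08,0,0.02, -0.015,0,0.08,0,0.02, -0.015,0,0.08,0,0.02]' 30
```

```text
t: 20.75
tcp_pos: [0.4454, 0.1868, 0.1768]
tcp_rot: [[-0.107, 0.994, -0.001], [0.994, 0.107, -0.0], [-0.0, -0.001, -1.0]]
wrist_force: [0.2, -0.7, -0.6]
finger_gap: 0.0398
grasp_force: 30.5
t: 22.0
tcp_pos: [0.4921, -0.2532, 0.1769]
tcp_rot: [[0.095, 0.995, -0.0], [0.995, -0.095, 0.0], [0.0, -0.0, -1.0]]
wrist_force: [-0.2, -0.1, -1.6]
finger_gap: 0.0401
grasp_force: 30.5
t: 23.25
tcp_pos: [0.4915, -0.2657, 0.0977]
tcp_rot: [[0.093, 0.996, 0.001], [0.996, -0.093, -0.0], [-0.0, 0.001, -1.0]]
wrist_force: [0.2, -0.5, -1.0]
finger_gap: 0.0403
grasp_force: 30.5
```

```bash
python3 -m jog '[0,0.003,0.004,0,0.02, 0,0.003,0.01,0,0.02, 0,0.003,0.015,0,0.02, 0,0.003,0.018,0,0.02, 0,0.003,0.02,0,0.02, 0,0.003,0.021,0,0.02, 0,0.003,0.022,0,0.02, 0,0.003,0.023,0,0.02, 0,0.003,0.0235,0,0.02, 0,0.003,0.024,0,0.02]' 30
python3 -m jog '[0,0,0,0,0.02, 0,0,0,0,0.02, 0,0,0,0,0.02, 0,0,0,0,0.02, 0,0,0,0,0.02, 0,0,0,0,0.02, 0,0,0,0,0.02, 0,0,0,0,0.02, 0,0,0,0,0.02, 0,0,0,0,0.02]' 30
```

```text
t: 24.5
tcp_pos: [0.4943, -0.2658, 0.0733]
tcp_rot: [[0.093, 0.996, 0.0], [0.996, -0.093, -0.0], [0.0, 0.0, -1.0]]
wrist_force: [-0.1, 0.4, -0.8]
finger_gap: 0.0401
grasp_force: 30.5
t: 25.75
tcp_pos: [0.4943, -0.2658, 0.0733]
tcp_rot: [[0.093, 0.996, 0.0], [0.996, -0.093, -0.0], [-0.0, 0.0, -1.0]]
wrist_force: [-0.1, 0.0, -1.9]
finger_gap: 0.0399
grasp_force: 30.6
```

```bash
python3 -m jog '[0,0,0.0005,0,0.02, 0,0,0.001,0,0.02, 0,0,0.0015,0,0.02, 0,0,0.002,0,0.02, 0,0,0.002,0,0.02, 0,0,0.002,0,0.02, 0,0,0.002,0,0.02, 0,0,0.002,0,0.02, 0,0,0.002,0,0.02, 0,0,0.002,0,0.02]' 30
```

```text
t: 27.0
tcp_pos: [0.4945, -0.266, 0.0731]
tcp_rot: [[0.093, 0.996, 0.001], [0.996, -0.093, -0.001], [-0.0, 0.001, -1.0]]
wrist_force: [-6.5, 4.1, 21.0]
finger_gap: 0.0401
grasp_force: 32.6
```

Firm contact. Release and go to the jar.

```bash
python3 -m jog '[0,0,-0.002,0,0.02, 0,0,-0.002,0,0.04, 0,0,-0.002,0,0.055, 0,0,-0.002,0,0.07, 0,0,-0.002,0,0.085, 0,0,-0.002,0,0.085, 0,0,-0.02,0,0.085, 0,0,-0.05,0,0.085, 0,0,-0.085,0,0.085, 0,0,-0.105,0,0.085]' 30
python3 -m jog '[0.04,-0.008,0,0,0.085, 0.095,-0.019,0,-0.02,0.085, 0.15,-0.03,0,-0.05,0.085, 0.205,-0.041,0,-0.08,0.085, 0.26,-0.052,0,-0.11,0.085, 0.315,-0.063,0,-0.14,0.085, 0.37,-0.075,0,-0.17,0.085, 0.425,-0.086,0,-0.2,0.085, 0.48,-0.097,0,-0.2,0.085, 0.51,-0.103,0,-0.2,0.085]'
python3 -m jog '[0.01,0,0,0,0.085, 0.01,0,0,0,0.085, 0.01,0,0,0,0.085, 0.01,0,0,0,0.085, 0.01,0,0,0,0.085, 0.01,0,0,0,0.085, 0.01,0,0,0,0.085, 0.01,0,0,0,0.085, 0.01,0,0,0,0.085, 0.01,0,0,0,0.085]'
python3 - <<'E'
from h import *
f=wrist(); print(sense()["tcp_pos"])
t=grab_frame("top"); c=cv2.resize(t["image"][145:225,175:415],None,fx=3.3,fy=3.3,interpolation=cv2.INTER_CUBIC)
cv2.imwrite("pics/both2.png",np.vstack([cv2.resize(f["image"],(528,330)),cv2.resize(c,(528,176))])[...,::-1])
E
```

```text
t: 28.25
tcp_pos: [0.4948, -0.2661, 0.1794]
tcp_rot: [[0.093, 0.996, 0.003], [0.996, -0.093, -0.002], [-0.001, 0.003, -1.0]]
wrist_force: [0.2, 1.3, -0.7]
finger_gap: 0.0853
grasp_force: 0.0
t: 29.5
tcp_pos: [0.4386, 0.254, 0.1776]
tcp_rot: [[-0.109, 0.994, 0.001], [0.994, 0.109, 0.001], [0.001, 0.002, -1.0]]
wrist_force: [-0.2, -0.3, -0.5]
finger_gap: 0.085
grasp_force: 0.0
t: 30.75
tcp_pos: [0.438, 0.2615, 0.1763]
tcp_rot: [[-0.107, 0.994, 0.0], [0.994, 0.107, 0.0], [0.0, 0.0, -1.0]]
wrist_force: [0.2, 0.7, 0.4]
finger_gap: 0.0847
grasp_force: 0.0
[0.43796706 0.26153009 0.17628409]
```

View pics/both2.png

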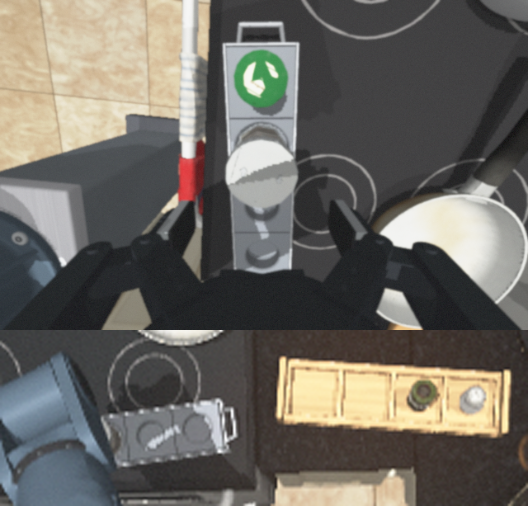

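Herbs and salt stand in bays 3 and 4. Full-size pixels: jar lid at about (317,211), spice cap at about (315,96).

Run:
```python
from h import *
f=wrist()
print(onz(f,317,211,.1305).round(4),onz(f,315.5,96,.1215).round(4))
```

```text
[0.4371 0.2646 0.1305] [0.4276 0.3435 0.1215]
```

```bash
python3 -m jog '[0.004,-0.0005,0,0,0.085, 0.004,-0.0005,0.01,0,0.085, 0.004,-0.0005,0.03,0,0.085, 0.004,-0.0005,0.05,0,0.085, 0.004,-0.0005,0.065,0,0.085, 0.004,-0.0005,0.075,0,0.085, 0.004,-0.0005,0.08,0,0.085, 0.004,-0.0005,0.082,0,0.085, 0.004,-0.0005,0.082,0,0.075, 0.004,-0.0005,0.082,0,0.065]' 50
python3 -m jog '[0,0,0,0,0.06, 0,0,0,0,0.055, 0,0,0,0,0.05, 0,0,0,0,0.05, 0,0,0,0,0.05, 0,0,0,0,0.05, 0,0,0,0,0.05, 0,0,0,0,0.05, 0,0,0,0,0.05, 0,0,0,0,0.05]' 50
```

```text
t: 32.15
tcp_pos: [0.4373, 0.2655, 0.0947]
tcp_rot: [[-0.107, 0.994, 0.001], [0.994, 0.107, 0.0], [0.0, 0.001, -1.0]]
wrist_force: [0.1, 1.1, -0.0]
finger_gap: 0.065
grasp_force: 0.0
t: 33.4
tcp_pos: [0.4373, 0.2655, 0.095]
tcp_rot: [[-0.107, 0.994, 0.001], [0.994, 0.107, 0.0], [0.0, 0.001, -1.0]]
wrist_force: [-2.5, -0.5, 5.9]
finger_gap: 0.0622
grasp_force: 53.6
```

```bash
python3 -m jog '[0,0,-0.004,0,0.05, 0,0,-0.012,0,0.05, 0,0,-0.025,0,0.05, 0,0,-0.04,0,0.05, 0,0,-0.055,0,0.05, 0,0,-0.07,0,0.05, 0,0,-0.079,0,0.05, 0,0,-0.082,0,0.05, 0,0,-0.082,0,0.05, 0,0,-0.082,0,0.05]' 50
python3 -m jog '[-0.01,0,0,0,0.05, -0.04,0,0,0.02,0.05, -0.09,0,0,0.05,0.05, -0.145,0,0,0.08,0.05, -0.2,0,0,0.11,0.05, -0.255,0,0,0.14,0.05, -0.31,0.004,0,0.17,0.05, -0.365,0.01,0,0.2,0.05, -0.415,0.015,0,0.2,0.05, -0.435,0.0175,0,0.2,0.05]' 50
python3 -m jog '[-0.008,0,0,0,0.05, -0.012,0,0,0,0.05, -0.012,0,0,0,0.05, -0.012,0,0.01,0,0.05, -0.012,0,0.025,0,0.05, -0.012,0,0.045,0,0.05, -0.012,0,0.06,0,0.05, -0.012,0,0.06,0,0.05, -0.012,0,0.06,0,0.05, -0.012,0,0.06,0,0.05]' 50
```

```text
t: 34.65
tcp_pos: [0.4368, 0.2653, 0.1758]
tcp_rot: [[-0.107, 0.994, -0.001], [0.994, 0.107, -0.0], [-0.0, -0.001, -1.0]]
wrist_force: [0.9, 0.1, -2.4]
finger_gap: 0.0622
grasp_force: 55.2
t: 35.9
tcp_pos: [0.5007, -0.1679, 0.176]
tcp_rot: [[0.095, 0.995, -0.0], [0.995, -0.095, -0.0], [-0.0, -0.0, -1.0]]
wrist_force: [-0.1, 0.2, -3.0]
finger_gap: 0.0624
grasp_force: 55.3
t: 37.15
tcp_pos: [0.5002, -0.1773, 0.1169]
tcp_rot: [[0.093, 0.996, 0.001], [0.996, -0.093, -0.0], [-0.0, 0.001, -1.0]]
wrist_force: [-0.2, -0.3, -3.1]
finger_gap: 0.0622
grasp_force: 55.5
```

```bash
python3 -m jog '[0,0.002,0.004,0,0.05, 0,0.002,0.01,0,0.05, 0,0.002,0.015,0,0.05, 0,0.002,0.019,0,0.05, 0,0.002,0.021,0,0.05, 0,0.002,0.022,0,0.05, 0,0.002,0.023,0,0.05, 0,0.002,0.0235,0,0.05, 0,0.002,0.024,0,0.05, 0,0.002,0.024,0,0.05]' 50
python3 -m jog '[0,0,0.0005,0,0.05, 0,0,0.001,0,0.05, 0,0,0.001,0,0.05, 0,0,0.0015,0,0.05, 0,0,0.0015,0,0.05, 0,0,0.0015,0,0.05, 0,0,0.0015,0,0.05, 0,0,0.0015,0,0.05, 0,0,0.0015,0,0.05, 0,0,0.0015,0,0.05]' 50
```

```text
t: 38.4
tcp_pos: [0.5018, -0.1774, 0.0923]
tcp_rot: [[0.093, 0.996, 0.0], [0.996, -0.093, -0.0], [0.0, 0.0, -1.0]]
wrist_force: [-0.7, 0.2, -3.1]
finger_gap: 0.0622
grasp_force: 55.5
t: 39.65
tcp_pos: [0.5018, -0.1774, 0.0908]
tcp_rot: [[0.093, 0.996, -0.0], [0.996, -0.093, -0.0], [-0.0, -0.0, -1.0]]
wrist_force: [-0.2, 0.5, -1.9]
finger_gap: 0.0624
grasp_force: 55.5
```

```bash
python3 -m jog '[0,0,0.0005,0,0.05, 0,0,0.0005,0,0.05, 0,0,0.001,0,0.05, 0,0,0.001,0,0.05, 0,0,0.001,0,0.05, 0,0,0.001,0,0.05, 0,0,0.001,0,0.05, 0,0,0.001,0,0.05, 0,0,0.001,0,0.05, 0,0,0.001,0,0.05]' 50
```

```text
t: 40.9
tcp_pos: [0.5019, -0.1775, 0.0905]
tcp_rot: [[0.093, 0.996, 0.0], [0.996, -0.093, -0.0], [-0.0, 0.0, -1.0]]
wrist_force: [-4.5, 0.5, 8.8]
finger_gap: 0.0623
grasp_force: 56.6
```

```bash
python3 -m jog '[0,0,-0.001,0,0.06, 0,0,-0.001,0,0.07, 0,0,-0.001,0,0.085, 0,0,-0.001,0,0.085, 0,0,-0.001,0,0.085, 0,0,-0.001,0,0.085, 0,0,-0.02,0,0.085, 0,0,-0.05,0,0.085, 0,0,-0.075,0,0.085, 0,0,-0.087,0,0.085]' 30
python3 -m jog '[0.04,-0.015,0,0,0.085, 0.09,-0.035,0,-0.02,0.085, 0.145,-0.055,0,-0.05,0.085, 0.2,-0.07,0,-0.08,0.085, 0.255,-0.085,0,-0.11,0.085, 0.31,-0.096,0,-0.14,0.085, 0.365,-0.105,0,-0.17,0.085, 0.42,-0.114,0,-0.2,0.085, 0.475,-0.12,0,-0.2,0.085, 0.5,-0.122,0,-0.2,0.085]'
python3 -m jog '[0.01,0,0,0,0.085, 0.01,0,0,0,0.085, 0.01,0,0,0,0.085, 0.01,0,0,0,0.085, 0.01,0,0,0,0.085, 0.01,0,0,0,0.085, 0.01,0,0,0,0.085, 0.01,0,0,0,0.085, 0.01,0,0,0,0.085, 0.01,0,0,0,0.085]'
python3 - <<'E'
from h import *
f=wrist(); print(sense()["tcp_pos"])
t=grab_frame("top"); c=cv2.resize(t["image"][145:225,175:415],None,fx=3.3,fy=3.3,interpolation=cv2.INTER_CUBIC)
cv2.imwrite("pics/both3.png",np.vstack([cv2.resize(f["image"],(528,330)),cv2.resize(c,(528,176))])[...,::-1])
h=cv2.cvtColor(f["image"],cv2.COLOR_RGB2HSV); m=cv2.inRange(h,(50,120,40),(80,255,255)); n,l,st,ce=cv2.connectedComponentsWithStats(m); i=1+st[1:,4].argmax(); print(st[i]); x,y,w,hh,_=st[i]; print(onz(f,x+w/2,y+hh/2,.1215).round(4))
E
```

```text
t: 42.15
tcp_pos: [0.5021, -0.1775, 0.178]
tcp_rot: [[0.093, 0.996, 0.001], [0.996, -0.093, -0.001], [-0.001, 0.001, -1.0]]
wrist_force: [-0.2, 0.2, 0.5]
finger_gap: 0.0848
grasp_force: 0.0
t: 43.4
tcp_pos: [0.426, 0.3342, 0.1761]
tcp_rot: [[-0.109, 0.994, -0.001], [0.994, 0.109, -0.0], [-0.0, -0.001, -1.0]]
wrist_force: [-0.2, -0.7, -0.7]
finger_gap: 0.0852
grasp_force: 0.0
t: 44.65
tcp_pos: [0.4257, 0.3418, 0.1768]
tcp_rot: [[-0.107, 0.994, 0.0], [0.994, 0.107, -0.0], [-0.0, 0.0, -1.0]]
wrist_force: [0.3, -0.4, 0.6]
finger_gap: 0.0851
grasp_force: 0.0
[0.42567109 0.34176006 0.1767804 ]
[ 293  176   56   59 1743]
[0.4277 0.3461 0.1215]
```

View pics/both3.png

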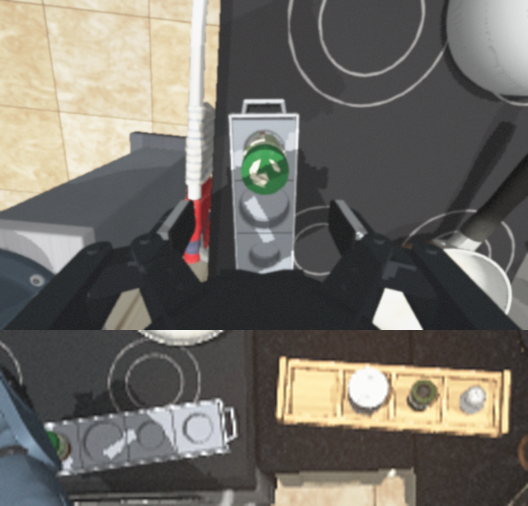

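Jar, herbs and salt stand in bays 2–4. The spice cap is at (321,205) in the wrist view, which gives (0.428, 0.3455). Pick it up.

```bash
python3 -m jog '[0.0035,0.002,0,0,0.085, 0.0035,0.002,0.01,0,0.085, 0.0035,0.002,0.03,0,0.085, 0.0035,0.002,0.05,0,0.085, 0.0035,0.002,0.07,0,0.085, 0.0035,0.002,0.087,0,0.085, 0.0035,0.002,0.096,0,0.085, 0.0035,0.002,0.099,0,0.085, 0.0035,0.002,0.099,0,0.07, 0.0035,0.002,0.099,0,0.055]' 30
python3 -m jog '[0,0,0,0,0.05, 0,0,0,0,0.045, 0,0,0,0,0.03, 0,0,0,0,0.03, 0,0,0,0,0.03, 0,0,0,0,0.03, 0,0,0,0,0.03, 0,0,0,0,0.03, 0,0,0,0,0.03, 0,0,0,0,0.03]' 35
python3 -m jog '[0,0,-0.004,0,0.03, 0,0,-0.012,0,0.03, 0,0,-0.025,0,0.03, 0,0,-0.04,0,0.03, 0,0,-0.055,0,0.03, 0,0,-0.07,0,0.03, 0,0,-0.085,0,0.03, 0,0,-0.09,0,0.03, 0,0,-0.09,0,0.03, 0,0,-0.09,0,0.03]' 35
```

```text
t: 46.0
tcp_pos: [0.4276, 0.3456, 0.0783]
tcp_rot: [[-0.107, 0.994, 0.001], [0.994, 0.107, 0.001], [0.0, 0.001, -1.0]]
wrist_force: [-0.3, 0.1, 0.0]
finger_gap: 0.0555
grasp_force: 0.0
t: 47.25
tcp_pos: [0.4276, 0.3456, 0.0783]
tcp_rot: [[-0.107, 0.994, 0.001], [0.994, 0.107, 0.0], [0.0, 0.001, -1.0]]
wrist_force: [0.3, -1.3, 6.4]
finger_gap: 0.0444
grasp_force: 35.4
t: 48.5
tcp_pos: [0.4271, 0.3453, 0.1672]
tcp_rot: [[-0.107, 0.994, -0.001], [0.994, 0.107, -0.001], [-0.0, -0.001, -1.0]]
wrist_force: [0.1, 0.4, -1.0]
finger_gap: 0.0447
grasp_force: 35.8
```

```bash
python3 -m jog '[-0.01,0,0,0,0.03, -0.04,0,0,0.02,0.03, -0.09,0,0,0.05,0.03, -0.145,0,0,0.08,0.03, -0.2,0.002,0,0.11,0.03, -0.255,0.006,0,0.14,0.03, -0.31,0.013,0,0.17,0.03, -0.36,0.022,0,0.2,0.03, -0.405,0.03,0,0.2,0.03, -0.43,0.0365,0,0.2,0.03]' 35
python3 -m jog '[-0.008,0,0,0,0.03, -0.011,0,0,0,0.03, -0.011,0,0,0,0.03, -0.011,0,0.01,0,0.03, -0.011,0,0.03,0,0.03, -0.011,0,0.05,0,0.03, -0.011,0,0.065,0,0.03, -0.011,0,0.07,0,0.03, -0.011,0,0.07,0,0.03, -0.011,0,0.07,0,0.03]' 35
```

```text
t: 49.75
tcp_pos: [0.5093, -0.0807, 0.1675]
tcp_rot: [[0.095, 0.996, -0.0], [0.996, -0.095, -0.0], [-0.0, -0.0, -1.0]]
wrist_force: [0.1, 0.3, -1.5]
finger_gap: 0.044
grasp_force: 35.9
t: 51.0
tcp_pos: [0.5089, -0.0892, 0.0984]
tcp_rot: [[0.093, 0.996, 0.001], [0.996, -0.093, -0.0], [-0.0, 0.001, -1.0]]
wrist_force: [0.4, 0.1, -1.6]
finger_gap: 0.0441
grasp_force: 36.0
```

```bash
python3 -m jog '[0,0.001,0.004,0,0.03, 0,0.001,0.01,0,0.03, 0,0.001,0.015,0,0.03, 0,0.001,0.019,0,0.03, 0,0.001,0.021,0,0.03, 0,0.001,0.022,0,0.03, 0,0.001,0.023,0,0.03, 0,0.001,0.0235,0,0.03, 0,0.001,0.024,0,0.03, 0,0.001,0.024,0,0.03]' 35
python3 -m jog '[0,0,0.0005,0,0.03, 0,0,0.0005,0,0.03, 0,0,0.001,0,0.03, 0,0,0.001,0,0.03, 0,0,0.001,0,0.03, 0,0,0.001,0,0.03, 0,0,0.001,0,0.03, 0,0,0.001,0,0.03, 0,0,0.001,0,0.03, 0,0,0.001,0,0.03]' 35
```

```text
t: 52.25
tcp_pos: [0.5095, -0.0893, 0.0738]
tcp_rot: [[0.093, 0.996, 0.0], [0.996, -0.093, -0.0], [-0.0, 0.0, -1.0]]
wrist_force: [-0.3, 0.0, -1.4]
finger_gap: 0.0443
grasp_force: 36.0
t: 53.5
tcp_pos: [0.5096, -0.0893, 0.0737]
tcp_rot: [[0.093, 0.996, 0.0], [0.996, -0.093, -0.0], [-0.0, 0.0, -1.0]]
wrist_force: [-3.1, 0.1, 12.8]
finger_gap: 0.0444
grasp_force: 37.0
```

```bash
python3 -m jog '[0,0,-0.001,0,0.03, 0,0,-0.001,0,0.05, 0,0,-0.001,0,0.07, 0,0,-0.001,0,0.085, 0,0,-0.001,0,0.085, 0,0,-0.001,0,0.085, 0,0,-0.02,0,0.085, 0,0,-0.05,0,0.085, 0,0,-0.09,0,0.085, 0,0,-0.11,0,0.085]' 30
python3 -m jog '[0,-0.03,0,0,0.085, 0.02,-0.06,0,0,0.085, 0.05,-0.09,0,0,0.085, 0.09,-0.1,0,0,0.085, 0.13,-0.1,0,0,0.085, 0.17,-0.1,0,0,0.085, 0.2,-0.1,0,0,0.085, 0.22,-0.1,0,0,0.085, 0.22,-0.1,0,0,0.085, 0.22,-0.1,0,0,0.085]' 30
python3 - <<'E'
from h import *
t=grab_frame("top"); s=grab_frame("scene")
c=cv2.resize(t["image"][145:225,295:415],(600,400),interpolation=cv2.INTER_CUBIC); d=cv2.resize(s["image"][130:230,250:400],(300,200),interpolation=cv2.INTER_CUBIC)
o=np.zeros((600,600,3),np.uint8); o[:400]=c; o[400:,:300]=d; cv2.imwrite("pics/fin.png",o[...,::-1])
E
```

```text
t: 54.75
tcp_pos: [0.51, -0.0894, 0.1848]
tcp_rot: [[0.093, 0.996, 0.002], [0.996, -0.093, -0.001], [-0.0, 0.002, -1.0]]
wrist_force: [0.6, -0.0, -1.3]
finger_gap: 0.0851
grasp_force: 0.0
t: 56.0
tcp_pos: [0.4302, 0.1386, 0.1827]
tcp_rot: [[0.093, 0.996, -0.0], [0.996, -0.093, -0.0], [-0.0, -0.0, -1.0]]
wrist_force: [0.2, -0.2, 0.0]
finger_gap: 0.0847
grasp_force: 0.0
```

View pics/fin.png

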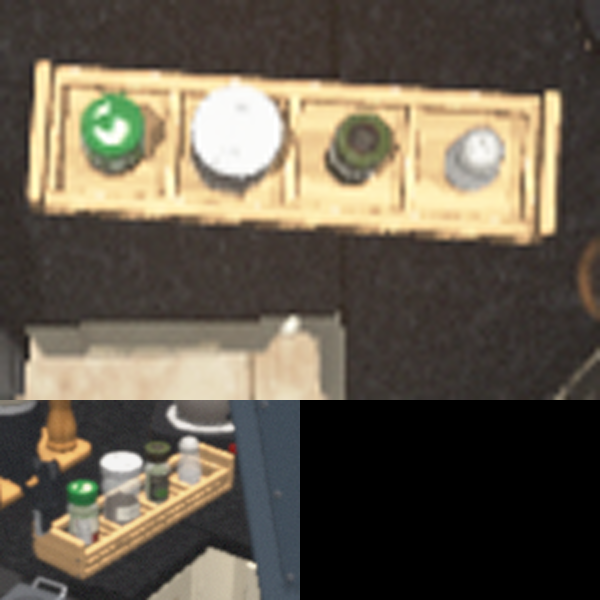

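Left to right, spice, jar, herbs and salt stand upright near the middle of their bays, at (112,125), (238,135), (360,145) and (480,155). The robot is clear.

```bash
python3 -c "
from workcell import hand_in; print(hand_in())"
```

```text
the job is handed in; nothing more can be done
None
```

The job is handed in: the last camera views show the spice jar, wide jar, herb jar and salt shaker upright in the rack, one to a bay in the caddy's left-to-right order. The hand-in returned no verdict.

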